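# Calibrate the glass studio's bench scale with its 500 g weight

## Task

Calibrate the bench scale: with its pan empty press ZERO, then press CAL, one key at a time and each fully down, pressing no other key. Then take the largest weight (500 g) by its knob out of the wooden block, stand it gently and upright in the middle of the pan, let go of it, and press ENTER to store the reading. Leave the weight standing there and the other two weights in the block, and do not knock over or shove the glass jar behind the scale.

Things in the scene. Friction and masses are not known exactly. Their poses are not given: they have to be found in the camera images.
- scale: grey bench scale, fixed, 250 mm deep (x), 220 wide (y); origin under its centre. The operator stands at its -x side, robot's side; +y is operator's left. Black key deck at the front, 50 mm above the table; five white spring keys in a row along y, 94 mm in front of the origin, spaced 36 mm, tops 58 mm above the table. Round steel pan centred 45 mm behind the origin
- key_power_top (a point): the round key, 18 mm across, first from the operator's left (y +72 mm from the row's middle) - not used; this point is its cap top centre; z up, x away from the operator, y to the operator's left; the key moves straight down
- key_power (a joint): travel of the POWER key: m, 0 up, 0.004 fully down; springs back by itself; starts to move at 1.2 N, fully down at 4 N
- key_cal_top (a point): CAL key, square 18 x 18 mm, second from the left (y +36 mm); this point is its cap top centre; z up, x away from the operator, y to the operator's left; the key moves straight down
- key_cal (a joint): travel of the CAL key: m, 0 up, 0.004 fully down; springs back by itself; starts to move at 1.2 N, fully down at 4 N
- key_units_top (a point): UNITS key, square 18 x 18 mm, in the middle of the row - not used; this point is its cap top centre; z up, x away from the operator, y to the operator's left; the key moves straight down
- key_units (a joint): travel of the UNITS key: m, 0 up, 0.004 fully down; springs back by itself; starts to move at 1.2 N, fully down at 4 N
- key_enter_top (a point): ENTER key, oblong 26 mm along the row x 18 mm, fourth from the left (y -36 mm); this point is its cap top centre; z up, x away from the operator, y to the operator's left; the key moves straight down
- key_enter (a joint): travel of the ENTER key: m, 0 up, 0.004 fully down; springs back by itself; starts to move at 1.2 N, fully down at 4 N
- key_zero_top (a point): ZERO key, oblong 26 mm along the row x 18 mm, fifth and last, at the operator's right end (y -72 mm); this point is its cap top centre; z up, x away from the operator, y to the operator's left; the key moves straight down
- key_zero (a joint): travel of the ZERO key: m, 0 up, 0.004 fully down; springs back by itself; starts to move at 1.2 N, fully down at 4 N
- pan_top (a point): centre of the upper face of the scale's flat steel pan, 140 mm across, with an engraved ring 63 mm across round its centre, 62 mm above the table when empty; z up
- pan (a joint): how far the pan has sunk on its sprung load cell: m, 0 empty, about 0.002 with the 500 g weight standing on it (2.5 N per mm), 0.008 at the overload stop; past 0.0075 (about 19 N) the cell is overloaded
- block: wooden weight block, fixed, 78 mm (x) x 172 mm (y) x 50 mm high, origin under its centre; turned any way about. Three round pockets 41 mm deep in a row along its y at y = +52 (500 g), -10 (200 g) and -58 mm (100 g)
- w500_center (a point): 500 g weight, largest of three steel knob weights, 66 mm tall: body 38 mm across, 44 high; neck 8 high; round knob 34 across, 14 high on top. This point is its centre, 33 mm above its foot, z along its axis. Sunk in its pocket (0.8 mm play, foot 9 mm above the table): only knob (61 to 75 mm above the table), neck and 3 mm of body stand out, so it is taken by the knob and lifted straight up
- w200_center (a point): the 200 g weight, body 28 mm across, knob 25 mm across and 11 mm high, 51 mm tall; this point is its centre; it stays in its pocket
- w100_center (a point): the 100 g weight, body 22 mm across, knob 20 mm across and 11 mm high, 44 mm tall; this point is its centre; it stays in its pocket
- frit_jar: amber glass jar with a dark lid, 58 mm across, 75 mm high, loose, standing behind the scale; origin under its centre
Mind the look-alikes: they are no part of the job. Leave any pink look-alike of the part that bears w500_center alone.

How it is judged:
By the outcome, as a careful person would: the job done as asked, in the order asked, and still so for the second after the job is handed in, with the robot touching nothing.
It also fails if it takes over 64 s, if anything falls off the work surface, if the arm or the gripper's body presses on something with over 40 N, if the wrist force passes 120 N, or if a joint passes its speed limit or range.

## Robot

A 6-joint arm with a two-finger parallel gripper is mounted at the origin on the work surface. World frame = base frame: x ahead of the robot, y to its left, z up, the work surface at z = 0. Lengths are in m, angles in degrees, forces in N, time in s.
With the tool pointing down it reaches from about 0.25 to 0.725 m from the base axis. Payload 9.7 kg.
Tool frame: the origin (TCP) lies on the centre line of the jaws, within the pads' length; the fingertips stand 22 mm ahead of it and the grasp point (between the pads) lies 3 mm ahead of it; z points along the fingers, y is the direction in which the jaws open and shut (so a half turn about z gives the same grasp; the last joint's range is limited). The gripper opens to 85 mm and grips with 20 to 120 N. Pads are 22 mm wide; open, the fingers measure 114 mm over their backs; the gripper's body (76 mm by 85 mm) begins 54 mm behind the grasp point. The pads swing forward as they close: fully open they stand 13 mm farther back than shut.
Start: joints at [77.006, 4.979, 10.078, 95.1, 0, 90], TCP at [0.124, 0.536, 0.253] pointing down, gripper open.
Joint ranges: [-179.16, 179.16], [-48.56, 103.87], [-65.8, 70.77], [-126.05, 130.52], [-82.76, 87.17], [-180, 180]. Speed limits (degrees/s): [127.2, 127.2, 147.25, 180, 180, 180].

## Interface

Orientations are given as [roll, pitch, yaw] about the fixed x, y, z axes, in that order (R = Rz(yaw) Ry(pitch) Rx(roll)).
In Python, from workcell import get_obs, camera, camera_params, job_done gives the robot as it stands.
- The arm moves only by the tool servo_tool, never from a script. Its argument "steps" is a list of rows, each an object of numbers: "x", "y", "z": the shift along the world's x, y, z in mm; "yaw": the turn about the world's z in degrees. A call has 1 to 12 rows; each row is the pose to reach, as a shift and turn from the pose measured when the call began; what a row does not reach only later rows make up. A row lasts 1/8 s, in which the tool goes at most 62.5 mm and 10.7 degrees, less where a joint would pass 70% of its speed; a pose out of reach is approached as far as the arm can. A call with a gripper value outside its range is refused whole. "grip" is the finger opening in mm, from 0 to 85.4, set as the call begins (left out, the last holds). The fingers move at their own pace and stop on an object; "grip_force" is the grip in N (left out, the last holds). Time passes only in rows, so rows that repeat a pose let the fingers close. It gives the time, the measured TCP pose, the force and the opening at its end, in the units of the state.
- get_obs(): the state, without advancing time (a new reading comes with each control period).
- camera(name): name is "side" or "top" or "wrist"; returns (picture, depth): 384x512x3 uint8, red, green, blue; 384x512 float32, m along the optical axis (not along the pixel's ray), 0 where there is no reading.
- camera_params(name): a dict with "intrinsics" (3x3 intrinsics, pixels), "rvec" (rotation vector, rad) and "tvec" (3), from world to camera coordinates, as OpenCV has them; the wrist camera has in their place "hand_eye" (4x4, takes a point from camera to tool coordinates, whose origin is the TCP and whose axes are the flange's). Camera axes: x right, y down, z forward; pixel columns grow to the right and rows downward; lengths in m; the calibration is good to about 2 mm. A picture is of the moment at which its call begins: read the wrist's pose just before it. camera_params takes no time and is no camera call.
- job_done(): hands the job in, once; it reports no verdict.
The state is a dict: "time": time; "q": joint angles; "qd": joint speeds; "joint_efforts": joint torques, N m; "ee_pos": TCP position; "tcp_rot": TCP orientation; "wrist_force": force on the tool from outside, world axes, zero at the start; "torque": the same for the moment, N m; "opening": finger opening in m.
Only numpy, scipy, OpenCV 4.12 (cv2) and the standard library are available. Lean on these libraries where they do the work, as an engineer would, in place of code of your own. Each camera call takes 0.05 s, during which the arm holds its last target.

## Working session

There is one attempt and no reset: what is moved stays moved. The work goes in short steps, Python scripts to look and compute and a tool call to move; the robot and the scene stay as the last step left them, time stands still between calls to the robot, and variables do not carry over. Pictures are saved under pics/ and viewed, and the job is handed in when it is done.

Besides the shell and the picture viewer there is one more tool, called after ">>>" as name(argument=value, ...), one argument or row to a line, values as JSON. servo_tool: Moves the arm, as the interface text tells. Its arguments: {"type":"object","properties":{"steps":{"type":"array"},"grip":{"type":"number"},"grip_force":{"type":"number"}},"required":["steps"]}

```bash
mkdir -p pics; ls; cat > h.py <<'E'
import numpy as np,cv2,pickle
from workcell import get_obs,camera,camera_params
def Rm(rpy):
    from scipy.spatial.transform import Rotation as R
    return R.from_euler('xyz',rpy,degrees=True).as_matrix()
def snap(name,fn):
    o=get_obs(); im,d=camera(name); p=camera_params(name)
    K=np.array(p['intrinsics'])
    if 'hand_eye' in p:
        T=np.eye(4);T[:3,:3]=Rm(o['tcp_rot']);T[:3,3]=o['ee_pos'];T=T@np.array(p['hand_eye'])
    else:
        R=cv2.Rodrigues(np.array(p['rvec'],float))[0];T=np.eye(4);T[:3,:3]=R.T;T[:3,3]=-R.T@np.array(p['tvec']).ravel()
    cv2.imwrite('pics/'+fn+'.png',im[:,:,::-1]); np.savez('pics/'+fn+'.npz',im=im,d=d,K=K,T=T)
    return im,d,K,T
def load(fn):
    z=np.load('pics/'+fn+'.npz');return z['im'],z['d'],z['K'],z['T']
def cloud(d,K,T):
    v,u=np.mgrid[:d.shape[0],:d.shape[1]]
    P=np.stack([(u-K[0,2])*d/K[0,0],(v-K[1,2])*d/K[1,1],d],-1)
    return P@T[:3,:3].T+T[:3,3]
def onplane(u,v,z,K,T):
    r=T[:3,:3]@np.array([(u-K[0,2])/K[0,0],(v-K[1,2])/K[1,1],1]); s=(z-T[2,3])/r[2]; return T[:3,3]+s*r
def proj(P,K,T):
    c=T[:3,:3].T@(np.array(P)-T[:3,3]); return K[:2,:2]@(c[:2]/c[2])+K[:2,2]
E
python3 - <<'E'
from h import *
print(get_obs())
for n in ('top','side','wrist'): snap(n,n+'0')
E
```

```text
pics
{'time': 0.0, 'q': array([7.70060722e+01, 5.01077543e+00, 1.00335966e+01, 9.51015084e+01,
       7.63298112e-04, 9.00003051e+01]), 'qd': array([ 0.00551659,  0.03503301, -0.00464664, -0.0068303 ,  0.00073444,
       -0.00966801]), 'joint_efforts': array([ 6.14519831e-05, -5.20388496e+01,  4.64806259e+01,  1.63683062e-02,
       -4.38939799e-05, -6.66368933e-06]), 'ee_pos': array([0.12361353, 0.53570363, 0.25257851]), 'tcp_rot': array([-1.79921313e+02, -7.62878441e-04,  1.67005766e+02]), 'wrist_force': array([-0.04269906,  1.49630223,  0.46388983]), 'torque': array([ 0.0233085 , -0.01793707,  0.03901912]), 'opening': 0.08507779092022728}
```

View pics/top0.png

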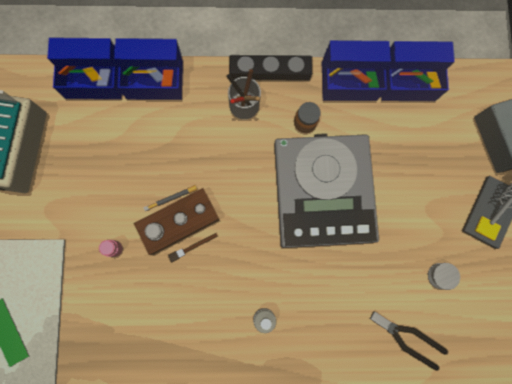

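View pics/side0.png

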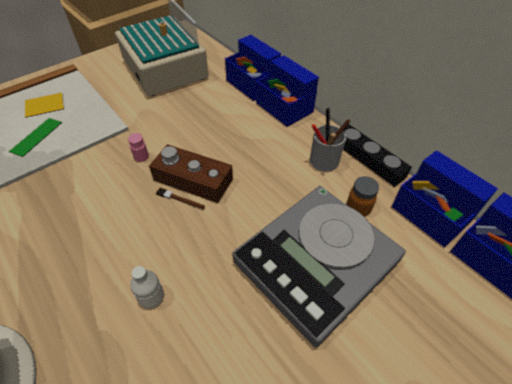

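View pics/wrist0.png

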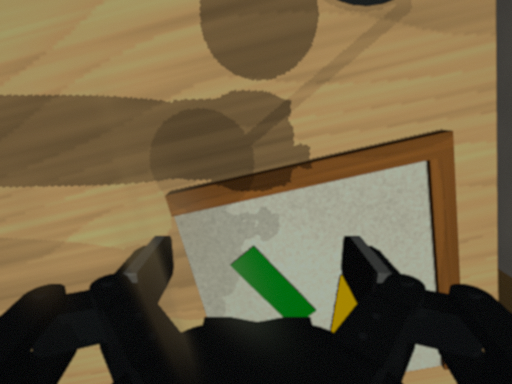

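The top view shows the scale around (326,190) with its keys at v≈230. The block is at (177,221) with the 500 g knob at (154,231), the pink look-alike at (109,248) and the jar at (307,118). Next I'll measure these.

```bash
python3 - <<'E'
from h import *
im,d,K,T=load('top0'); print(T.round(3),K)
P=cloud(d,K,T)
for u,v in [(298,233),(314,232),(330,231),(346,230),(362,230),(326,168),(154,231),(180,219),(199,210),(307,112),(109,248)]:
    print((u,v),P[v,u].round(3))
a=cv2.resize(im[120:260,90:230],None,fx=4,fy=4,interpolation=cv2.INTER_CUBIC)
b=cv2.resize(im[120:260,260:400],None,fx=4,fy=4,interpolation=cv2.INTER_CUBIC)
cv2.imwrite('pics/c0.png',a[:,:,::-1]);cv2.imwrite('pics/c1.png',b[:,:,::-1])
# keys: bright within scale area z~0.058
g=im.astype(int).sum(-1)
m=(g>480)&(P[...,2]>0.045)&(P[...,2]<0.07)
m[:220]=0;m[:,:285]=0;m[:,375:]=0
n,l,s,c=cv2.connectedComponentsWithStats(m.astype(np.uint8))
for i in range(1,n):
    if s[i,4]>10: print(s[i],c[i],onplane(*c[i],0.058,K,T).round(4))
# robust: wrist? pan
E
```

```text
[[-0.005 -0.986  0.168  0.441]
 [-0.999 -0.    -0.032  0.007]
 [ 0.032 -0.168 -0.985  1.071]
 [ 0.     0.     0.     1.   ]] [[462.05435759   0.         257.2206648 ]
 [  0.         462.05435759 185.54207535]
 [  0.           0.           1.        ]]
(298, 233) [ 0.508 -0.115  0.056]
(314, 232) [ 0.51 -0.15  0.06]
(330, 231) [ 0.512 -0.186  0.056]
(346, 230) [ 0.514 -0.221  0.058]
(362, 230) [ 0.514 -0.257  0.06 ]
(326, 168) [ 0.653 -0.181  0.06 ]
(154, 231) [0.512 0.195 0.078]
(180, 219) [0.539 0.144 0.054]
(199, 210) [0.56  0.103 0.052]
(307, 112) [ 0.779 -0.139  0.074]
(109, 248) [0.476 0.291 0.067]
[358 225  10   8  73] [362.56164384 228.45205479] [ 0.5173 -0.2584  0.058 ]
[327 227   7   7  44] [330.25       229.86363636] [ 0.5144 -0.1866  0.058 ]
[342 226  10   8  72] [346.38888889 229.30555556] [ 0.5155 -0.2224  0.058 ]
[295 229   7   7  36] [297.91666667 231.97222222] [ 0.51   -0.1151  0.058 ]
[311 228   7   7  47] [314. 231.] [ 0.512  -0.1506  0.058 ]
```

```bash
python3 - <<'E'
from h import *
import os
im,d,K,T=load('top0');P=cloud(d,K,T)
print(np.unique(P[200:245,150,2].round(3)))
# knobs: points by height
for (u0,v0,zl,zh) in [(154,231,.066,.085),(180,219,.05,.07),(199,210,.05,.07)]:
    m=np.zeros(d.shape,bool);m[v0-13:v0+14,u0-13:u0+14]=1
    m&=(P[...,2]>zl)&(P[...,2]<zh)
    print(m.sum(),P[m].mean(0).round(4),np.sqrt(m.sum()*4/np.pi))
# pan
m=(P[...,2]>.0555)&(P[...,2]<.075);m[:130]=0;m[205:]=0;m[:,280:380]&=True;m[:,:280]=0;m[:,380:]=0
print(m.sum(),P[m].mean(0),P[m].min(0),P[m].max(0))
E
```

```text
[-0.001 -0.     0.001  0.002  0.006  0.007  0.009  0.011  0.046  0.047
  0.048  0.049  0.05   0.051  0.052  0.053  0.054  0.07   0.072  0.073
  0.074  0.075  0.076  0.077]
204 [0.5129 0.1981 0.0744] 16.11647812414279
383 [0.5405 0.1435 0.0536] 22.082815618339236
351 [0.5597 0.1031 0.0516] 21.14017691983778
3184 [ 0.64667475 -0.18076998  0.06137035] [ 0.57151981 -0.25819062  0.05550246] [ 0.72246483 -0.1100071   0.068582  ]
```

View pics/c0.png

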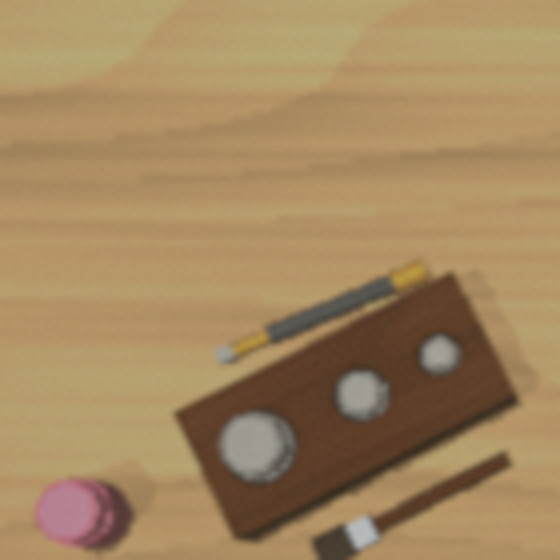

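View pics/c1.png

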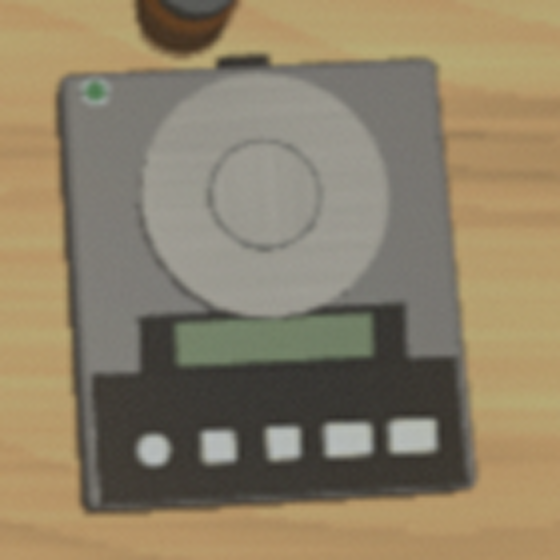

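>>> servo_tool(
  steps=[
    {"x":35,"y":-60,"yaw":-6},
    {"x":70,"y":-120,"yaw":-12},
    {"x":105,"y":-180,"yaw":-18},
    {"x":140,"y":-240,"yaw":-24},
    {"x":175,"y":-300,"yaw":-30},
    {"x":210,"y":-360,"yaw":-37},
    {"x":245,"y":-420,"yaw":-44},
    {"x":275,"y":-480,"yaw":-50},
    {"x":305,"y":-540,"yaw":-56},
    {"x":335,"y":-600,"yaw":-62},
    {"x":365,"y":-660,"yaw":-68},
    {"x":385,"y":-720,"yaw":-74},
  ],
  grip=0,
)

```text
schema error: expected keys x, y, z, yaw
```

```bash
python3 - <<'E'
from h import *
im,d,K,T=load('top0')
ex,ey=onplane(260+(265-1.5)/4,120+(194-1.5)/4,.062,K,T)[:2]; print('ring',ex,ey)
print('knob',onplane(90+(257-1.5)/4,120+(443-1.5)/4,.075,K,T))
# side cam cross-check
im,d,K,T=load('side0')
for p in [(.510,-.1151,.058),(.512,-.1506,.058),(.5144,-.1866,.058),(.5155,-.2224,.058),(.5173,-.2584,.058),(.653,-.18,.062),(.512,.196,.075)]:
    print(proj(p,K,T).round(1))
s=im.copy()
cv2.imwrite('pics/c2.png',cv2.resize(im[120:330,110:410],None,fx=2.6,fy=2.6,interpolation=cv2.INTER_CUBIC)[:,:,::-1])
snap('wrist','wrist1'); o=get_obs();print(o['time'],o['ee_pos'],o['tcp_rot'],o['opening'])
im,d,K,T=load('wrist1')
for p in [(.510,-.1151,.058),(.512,-.1506,.058),(.5144,-.1866,.058),(.5155,-.2224,.058),(.5173,-.2584,.058)]:
    print(proj(p,K,T).round(1))
E
```

```text
ring 0.6522745279848859 -0.1803466440164037
knob [0.51313982 0.19587245 0.075     ]
[255.5 252.2]
[268.9 265.2]
[283.3 279. ]
[297.9 293.9]
[313.8 309.5]
[335.7 232.7]
[168.3 152. ]
0.2 [0.12366226 0.53580894 0.25287893] [-1.79955989e+02  3.66140518e-05  1.67002877e+02] 0.08543990287712176
[-77.7 489.1]
[-96.6 493.3]
[-115.4  497.6]
[-134.3  501.3]
[-152.9  505.3]
```

View pics/c2.png

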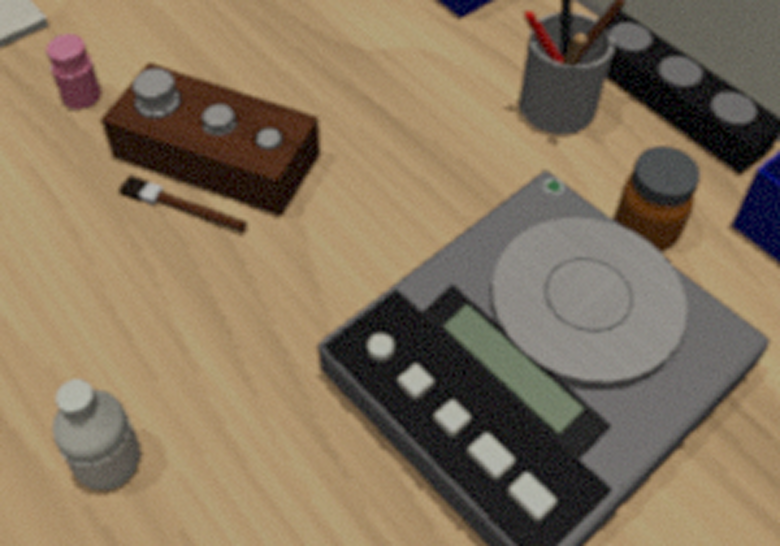

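View pics/wrist1.png

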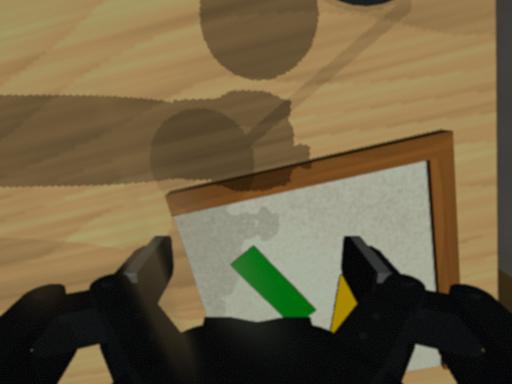

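The side view agrees with the top-view estimates to about 1 px, for the keys, the ring and the knob.

>>> servo_tool(
  steps=[
    {"x":35,"y":-60,"z":0,"yaw":-6},
    {"x":70,"y":-120,"z":0,"yaw":-12},
    {"x":105,"y":-180,"z":0,"yaw":-18},
    {"x":140,"y":-240,"z":0,"yaw":-24},
    {"x":175,"y":-300,"z":0,"yaw":-30},
    {"x":210,"y":-360,"z":0,"yaw":-37},
    {"x":245,"y":-420,"z":0,"yaw":-44},
    {"x":275,"y":-480,"z":0,"yaw":-50},
    {"x":305,"y":-540,"z":0,"yaw":-56},
    {"x":335,"y":-600,"z":0,"yaw":-62},
    {"x":365,"y":-660,"z":0,"yaw":-68},
    {"x":385,"y":-720,"z":0,"yaw":-74},
  ],
  grip=0,
)

```text
time: 1.7
ee_pos: [0.4832, -0.1241, 0.2527]
tcp_rot: [-180.0, -0.0, 92.8]
wrist_force: [0.8, 1.0, -0.1]
opening: 0.0001
```

```bash
python3 - <<'E'
from h import *
snap('wrist','wrist1'); o=get_obs();print(o['time'],o['ee_pos'],o['tcp_rot'],o['opening'],o['wrist_force'])
im,d,K,T=load('wrist1')
for p in [(.510,-.1151,.058),(.512,-.1506,.058),(.5144,-.1866,.058),(.5155,-.2224,.058),(.5173,-.2584,.058)]:
    print(proj(p,K,T).round(1))
E
```

```text
1.75 [ 0.48488953 -0.12944306  0.25125907] [-1.79926830e+02  1.24972195e-01  9.23230022e+01] 0.00011204456003383819 [-5.25151938 -2.92977512 -2.04475669]
[280.6 168.5]
[280.2 198.6]
[280.1 227.4]
[279.  254.5]
[278.4 280.3]
```

View pics/wrist1.png

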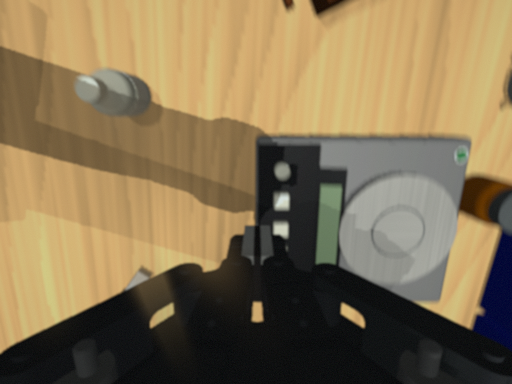

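The wrist view shows POWER, CAL and UNITS at (283,172), (282,201) and (281,230). That is within about 1.5 mm of the estimates.

>>> servo_tool(
  steps=[
    {"x":15,"y":-60,"z":-30,"yaw":0},
    {"x":32,"y":-120,"z":-80,"yaw":0.5},
    {"x":33,"y":-129,"z":-130,"yaw":0.5},
    {"x":33,"y":-129,"z":-150,"yaw":0.5},
    {"x":33,"y":-129,"z":-150,"yaw":0.5},
    {"x":33,"y":-129,"z":-150,"yaw":0.5},
  ],
)

```text
time: 2.5
ee_pos: [0.5184, -0.2583, 0.1029]
tcp_rot: [180.0, 0.2, 92.8]
wrist_force: [0.1, 0.6, 0.6]
opening: 0.0005
```

>>> servo_tool(
  steps=[
    {"x":0,"y":0,"z":-12,"yaw":0},
    {"x":0,"y":0,"z":-21,"yaw":0},
    {"x":0,"y":0,"z":-22,"yaw":0},
    {"x":0,"y":0,"z":-23,"yaw":0},
    {"x":0,"y":0,"z":-24,"yaw":0},
    {"x":0,"y":0,"z":-24,"yaw":0},
  ],
)

```text
time: 3.25
ee_pos: [0.5185, -0.2583, 0.0792]
tcp_rot: [180.0, 0.2, 92.8]
wrist_force: [-0.2, 1.6, 2.4]
opening: -0.0
```

>>> servo_tool(
  steps=[
    {"x":0,"y":0,"z":-1,"yaw":0},
    {"x":0,"y":0,"z":-2,"yaw":0},
    {"x":0,"y":0,"z":-2,"yaw":0},
  ],
)

```text
time: 3.62
ee_pos: [0.5185, -0.2583, 0.0773]
tcp_rot: [180.0, 0.2, 92.8]
wrist_force: [-1.1, -0.2, 3.8]
opening: -0.0001
```

>>> servo_tool(
  steps=[
    {"x":0,"y":0,"z":-1,"yaw":0},
    {"x":0,"y":0,"z":-2,"yaw":0},
    {"x":0,"y":0,"z":-2,"yaw":0},
  ],
)

```text
time: 4.0
ee_pos: [0.5186, -0.2583, 0.076]
tcp_rot: [179.9, 0.2, 92.8]
wrist_force: [-2.6, 1.2, 7.9]
opening: 0.0004
```

>>> servo_tool(
  steps=[
    {"x":0,"y":0,"z":-1.5,"yaw":0},
    {"x":0,"y":0,"z":-1.5,"yaw":0},
  ],
)

```text
time: 4.25
ee_pos: [0.5186, -0.2583, 0.0759]
tcp_rot: [179.9, 0.2, 92.8]
wrist_force: [-5.3, 3.0, 13.0]
opening: -0.0003
```

ZERO is at its stop: 13 N with no further travel. CAL is next.

>>> servo_tool(
  steps=[
    {"x":0,"y":0,"z":15,"yaw":0},
    {"x":0,"y":0,"z":30,"yaw":0},
    {"x":-3,"y":54,"z":30,"yaw":0},
    {"x":-6,"y":107.5,"z":30,"yaw":0},
    {"x":-6,"y":107.5,"z":30,"yaw":0},
    {"x":-6,"y":107.5,"z":18,"yaw":0},
    {"x":-6,"y":107.5,"z":6,"yaw":0},
    {"x":-6,"y":107.5,"z":5,"yaw":0},
    {"x":-6,"y":107.5,"z":3,"yaw":0},
    {"x":-6,"y":107.5,"z":1,"yaw":0},
    {"x":-6,"y":107.5,"z":0,"yaw":0},
    {"x":-6,"y":107.5,"z":0,"yaw":0},
  ],
)

```text
time: 5.75
ee_pos: [0.5127, -0.1511, 0.0762]
tcp_rot: [179.9, 0.2, 92.8]
wrist_force: [-0.9, -1.2, 3.6]
opening: -0.0005
```

>>> servo_tool(
  steps=[
    {"x":0,"y":0,"z":-1,"yaw":0},
    {"x":0,"y":0,"z":-2,"yaw":0},
    {"x":0,"y":0,"z":-2.5,"yaw":0},
    {"x":0,"y":0,"z":-2.5,"yaw":0},
  ],
)

```text
time: 6.25
ee_pos: [0.5129, -0.1511, 0.0758]
tcp_rot: [179.8, 0.3, 92.8]
wrist_force: [-8.6, -0.1, 19.0]
opening: 0.0001
```

```bash
python3 - <<'E'
from h import *
im,*_=snap('side','side1'); o=get_obs();print(o['ee_pos'],o['wrist_force'])
cv2.imwrite('pics/c3.png',cv2.resize(im[180:330,200:400],None,fx=4,fy=4,interpolation=cv2.INTER_CUBIC)[:,:,::-1])
E
```

```text
[ 0.51283567 -0.15106196  0.07574432] [-8.32599868  0.70855288 19.32191446]
```

View pics/c3.png

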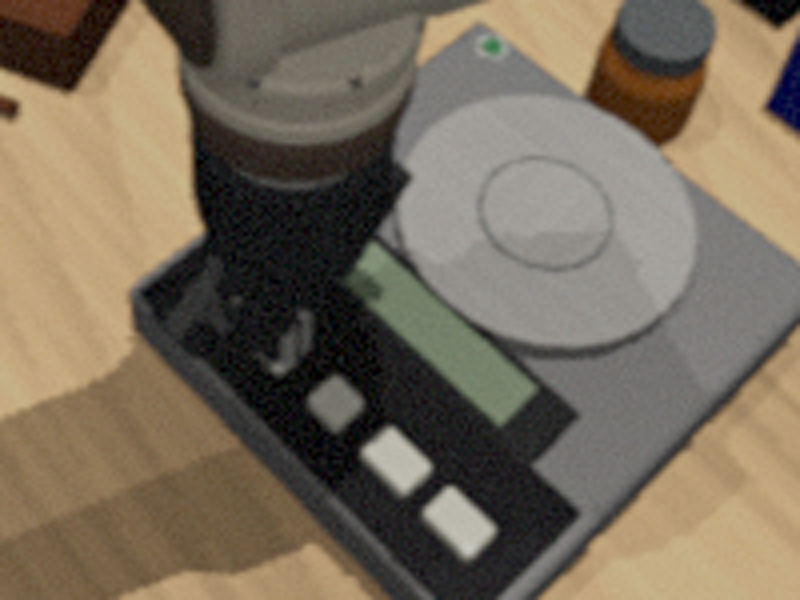

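CAL bottomed at 19 N. The crop shows the fingertips on the second key with UNITS free at (335,403). Now to a point above the weight.

>>> servo_tool(
  steps=[
    {"x":0,"y":0,"z":30,"yaw":0},
    {"x":0,"y":20,"z":80,"yaw":0},
    {"x":0,"y":75,"z":125,"yaw":0},
    {"x":0,"y":135,"z":125,"yaw":0},
    {"x":0,"y":195,"z":125,"yaw":0},
    {"x":0,"y":255,"z":125,"yaw":0},
    {"x":0,"y":310,"z":125,"yaw":0},
    {"x":0,"y":347,"z":125,"yaw":0},
    {"x":0,"y":347,"z":125,"yaw":0},
    {"x":0,"y":347,"z":125,"yaw":0},
    {"x":0,"y":347,"z":125,"yaw":0},
  ],
  grip=60,
  grip_force=50,
)

```text
time: 7.68
ee_pos: [0.513, 0.195, 0.2008]
tcp_rot: [179.8, 0.3, 92.8]
wrist_force: [-0.0, 1.1, -0.4]
opening: 0.0598
```

```bash
python3 - <<'E'
from h import *
im,d,K,T=snap('wrist','wrist2'); o=get_obs();print(o['ee_pos'],o['tcp_rot'],o['opening'])
print(proj((.513,.196,.075),K,T),proj((.513,.213,.075),K,T),proj((.53,.196,.075),K,T))
im,*_=snap('top','top1')
cv2.imwrite('pics/c4.png',cv2.resize(im[120:260,260:400],None,fx=4,fy=4,interpolation=cv2.INTER_CUBIC)[:,:,::-1])
E
```

```text
[0.51299911 0.19497687 0.20083531] [179.77738301   0.27503719  92.76126632] 0.05983385552842638
[256.04959367 189.16082781] [256.94730306 170.64522865] [274.85036112 190.00267793]
```

View pics/wrist2.png

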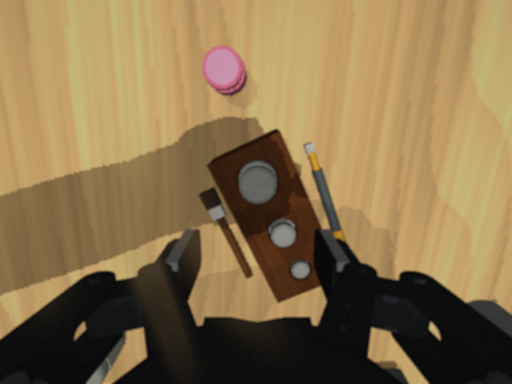

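View pics/c4.png

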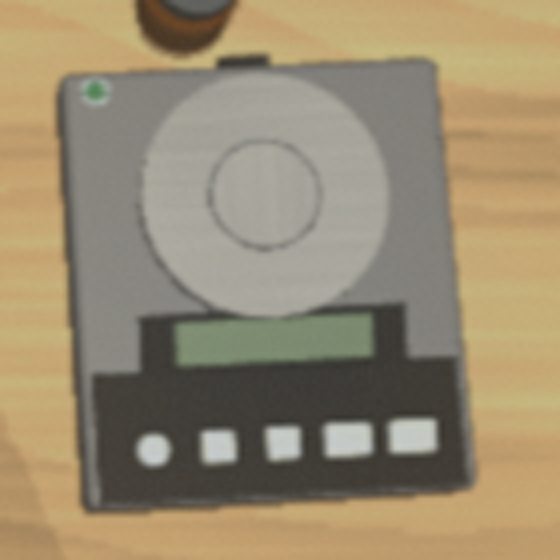

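```bash
python3 - <<'E'
from h import *
im,d,K,T=load('wrist2')
P=cloud(d,K,T)
c=cv2.resize(im[120:300,190:340],None,fx=4,fy=4,interpolation=cv2.INTER_CUBIC)[:550]
cv2.imwrite('pics/c5.png',c[:,:,::-1])
m=np.zeros(d.shape,bool);m[150:215,225:290]=1;m&=(P[...,2]>.068)&(P[...,2]<.085)
v,u=np.nonzero(m);print(m.sum(),u.min(),u.max(),v.min(),v.max(),P[m].mean(0),P[m].min(0),P[m].max(0))
print(P[182,240:280:4].round(3),P[160:206:4,258].round(3), T.round(3))
# project also 200, 100 g
E
```

```text
1077 239 275 167 203 [0.51362485 0.19981834 0.07443691] [0.49725902 0.18223055 0.06801148] [0.53021749 0.2156272  0.07691902]
[[0.498 0.202 0.074]
 [0.502 0.202 0.075]
 [0.505 0.202 0.074]
 [0.509 0.202 0.074]
 [0.513 0.203 0.075]
 [0.516 0.203 0.075]
 [0.52  0.203 0.075]
 [0.523 0.203 0.075]
 [0.527 0.203 0.075]
 [0.533 0.196 0.045]] [[0.514 0.217 0.041]
 [0.514 0.215 0.053]
 [0.514 0.215 0.072]
 [0.514 0.212 0.075]
 [0.514 0.208 0.075]
 [0.514 0.205 0.075]
 [0.514 0.201 0.076]
 [0.515 0.197 0.076]
 [0.515 0.194 0.076]
 [0.515 0.19  0.076]
 [0.515 0.186 0.075]
 [0.516 0.174 0.05 ]] [[ 0.999  0.045  0.018  0.509]
 [ 0.048 -0.962 -0.268  0.262]
 [ 0.005  0.269 -0.963  0.321]
 [ 0.     0.     0.     1.   ]]
```

View pics/c5.png

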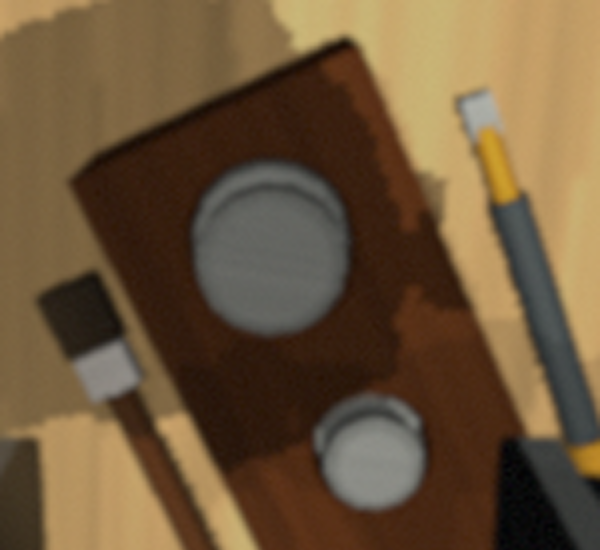

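```bash
python3 - <<'E'
from h import *
im,d,K,T=load('side0')
for y in (.196,.199): print(proj((.513,y,.075),K,T))
c=cv2.resize(im[135:185,140:200],None,fx=12,fy=12,interpolation=cv2.INTER_CUBIC)
cv2.imwrite('pics/c6.png',c[:,:,::-1])
im,d,K,T=load('top1')
for y in (.196,.199): print((proj((.513,y,.075),K,T)-[135,210])*12)
c=cv2.resize(im[210:255,135:180],None,fx=12,fy=12,interpolation=cv2.INTER_CUBIC)
im=load('top0')[0]
c=cv2.resize(im[210:255,135:180],None,fx=12,fy=12,interpolation=cv2.INTER_CUBIC)
cv2.imwrite('pics/c7.png',c[:,:,::-1])
E
```

```text
[168.73170771 151.79941893]
[168.04591733 151.06217494]
[225.75393839 245.28853805]
[208.80011776 245.33756761]
```

View pics/c6.png

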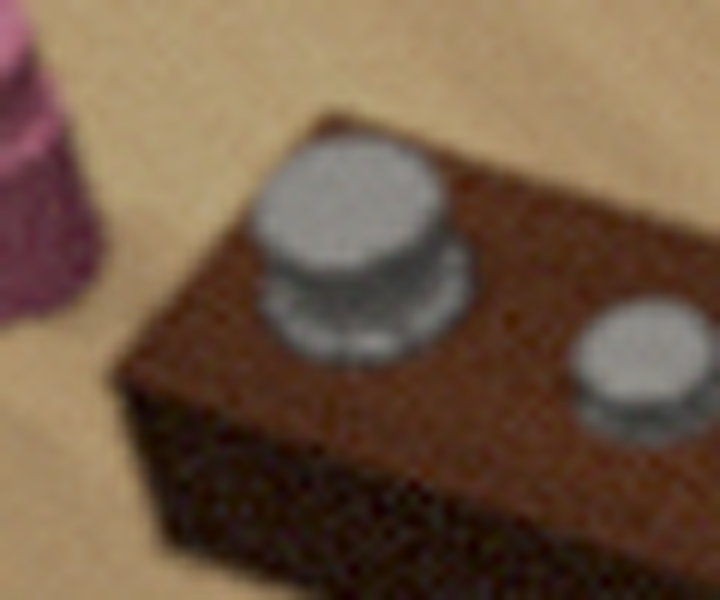

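View pics/c7.png

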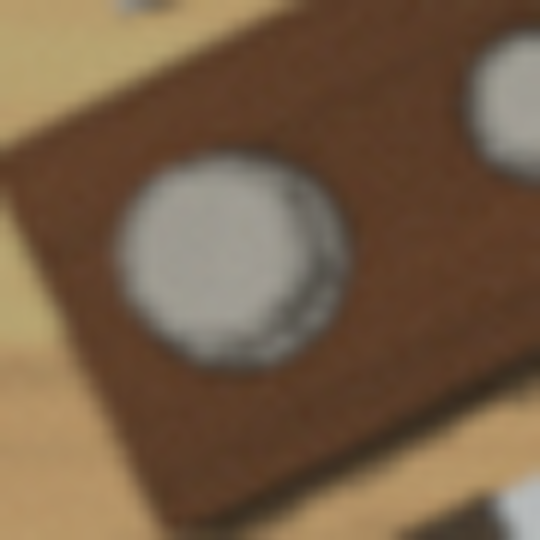

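>>> servo_tool(
  steps=[
    {"x":0,"y":3,"z":-50,"yaw":0},
    {"x":0,"y":3,"z":-90,"yaw":0},
    {"x":0,"y":3,"z":-110,"yaw":0},
    {"x":0,"y":3,"z":-120,"yaw":0},
    {"x":0,"y":3,"z":-125,"yaw":0},
    {"x":0,"y":3,"z":-125,"yaw":0},
    {"x":0,"y":3,"z":-125,"yaw":0},
  ],
)

```text
time: 8.65
ee_pos: [0.5134, 0.1982, 0.0768]
tcp_rot: [179.7, 0.2, 92.8]
wrist_force: [1.0, -0.2, 0.6]
opening: 0.0597
```

>>> servo_tool(
  steps=[
    {"x":0,"y":0,"z":0,"yaw":0},
    {"x":0,"y":0,"z":0,"yaw":0},
    {"x":0,"y":0,"z":0,"yaw":0},
    {"x":0,"y":0,"z":0,"yaw":0},
  ],
  grip=25,
  grip_force=50,
)

```text
time: 9.15
ee_pos: [0.5137, 0.1983, 0.0778]
tcp_rot: [179.6, 0.2, 92.8]
wrist_force: [-1.8, -0.7, 6.1]
opening: 0.0317
```

```bash
python3 - <<'E'
from h import *
im,d,K,T=snap('wrist','wrist3'); im2,*_=snap('side','side3');o=get_obs();print(o['ee_pos'],o['wrist_force'],o['opening'])
cv2.imwrite('pics/c8.png',np.hstack([cv2.resize(im[200:350,170:350],(480,400),interpolation=cv2.INTER_CUBIC),cv2.resize(im2[110:210,110:190],(320,400),interpolation=cv2.INTER_CUBIC)])[:,:,::-1])
E
```

```text
[0.51366901 0.19832265 0.07776781] [-1.6567904  -1.2824331   5.87496329] 0.031713250044846354
```

View pics/c8.png

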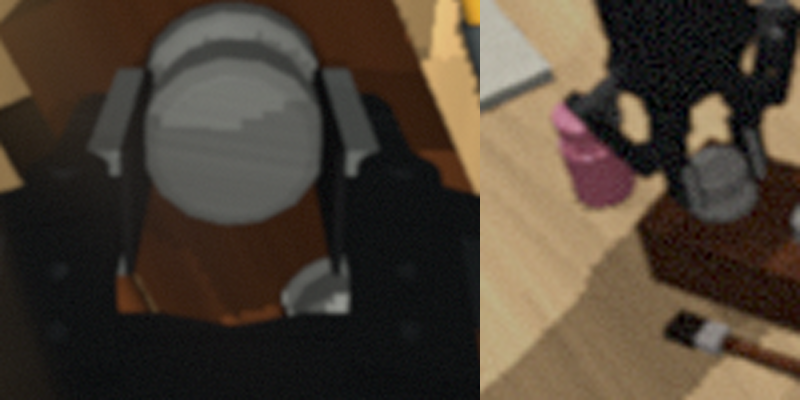

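View pics/wrist3.png

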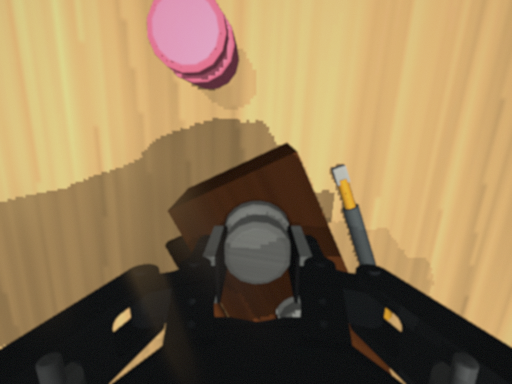

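>>> servo_tool(
  steps=[
    {"x":0,"y":0,"z":3,"yaw":0},
    {"x":0,"y":0,"z":8,"yaw":0},
    {"x":0,"y":0,"z":15,"yaw":0},
    {"x":0,"y":0,"z":15,"yaw":0},
    {"x":0,"y":0,"z":15,"yaw":0},
  ],
  grip_force=60,
)

```text
time: 9.88
ee_pos: [0.5136, 0.1983, 0.0926]
tcp_rot: [179.7, 0.2, 92.8]
wrist_force: [0.9, 0.8, -5.0]
opening: 0.0316
```

```bash
python3 - <<'E'
from h import *
im,d,K,T=snap('wrist','wrist4'); im2,*_=snap('side','side4');o=get_obs();print(o['ee_pos'],o['wrist_force'],o['opening'])
cv2.imwrite('pics/c9.png',np.hstack([cv2.resize(im[200:350,170:350],(480,400),interpolation=cv2.INTER_CUBIC),cv2.resize(im2[110:210,110:190],(320,400),interpolation=cv2.INTER_CUBIC)])[:,:,::-1])
E
```

```text
[0.51356488 0.19827334 0.09255075] [ 0.16706946  0.18221082 -4.8967967 ] 0.03145137971193336
```

View pics/c9.png

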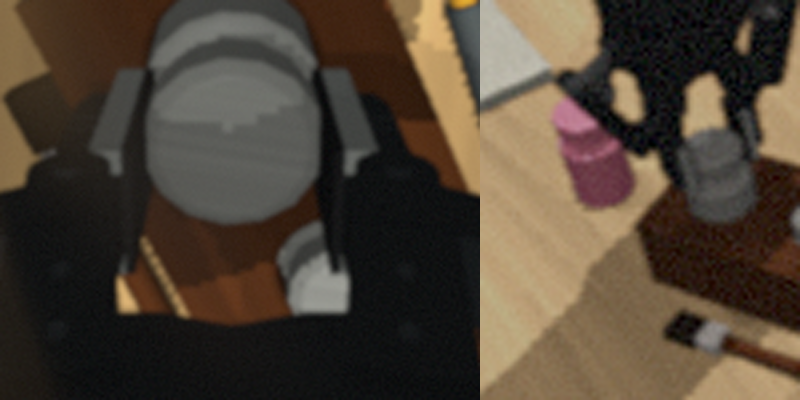

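It's lifted cleanly: 4.9 N on the wrist and the knob sits square in the pads. Now carrying it to the pan.

>>> servo_tool(
  steps=[
    {"x":0,"y":0,"z":15,"yaw":0},
    {"x":0,"y":0,"z":45,"yaw":0},
    {"x":0,"y":0,"z":80,"yaw":0},
    {"x":5,"y":-15,"z":100,"yaw":0},
    {"x":18,"y":-48,"z":108,"yaw":0},
    {"x":33,"y":-90,"z":108,"yaw":0},
    {"x":48,"y":-132,"z":108,"yaw":0},
    {"x":64,"y":-174,"z":108,"yaw":0},
    {"x":79,"y":-216,"z":108,"yaw":0},
    {"x":94,"y":-258,"z":108,"yaw":0},
    {"x":109,"y":-298,"z":108,"yaw":0},
    {"x":120,"y":-328,"z":108,"yaw":0},
  ],
)

```text
time: 11.48
ee_pos: [0.6339, -0.1316, 0.2013]
tcp_rot: [179.6, 0.2, 92.7]
wrist_force: [1.0, 1.0, -4.9]
opening: 0.0319
```

>>> servo_tool(
  steps=[
    {"x":9,"y":-24,"z":0,"yaw":0},
    {"x":16,"y":-42,"z":0,"yaw":0},
    {"x":18.5,"y":-48.5,"z":0,"yaw":0},
    {"x":18.5,"y":-48.5,"z":-15,"yaw":0},
    {"x":18.5,"y":-48.5,"z":-35,"yaw":0},
    {"x":18.5,"y":-48.5,"z":-50,"yaw":0},
    {"x":18.5,"y":-48.5,"z":-53,"yaw":0},
    {"x":18.5,"y":-48.5,"z":-53,"yaw":0},
    {"x":18.5,"y":-48.5,"z":-53,"yaw":0},
  ],
)

```text
time: 12.6
ee_pos: [0.6527, -0.18, 0.1493]
tcp_rot: [179.6, 0.3, 92.7]
wrist_force: [-0.6, 1.1, -4.0]
opening: 0.0317
```

```bash
python3 - <<'E'
from h import *
im,d,K,T=snap('wrist','wrist5'); im2,d2,K2,T2=snap('side','side5');o=get_obs();print(o['ee_pos'],o['tcp_rot'],o['wrist_force'],o['opening'])
cv2.imwrite('pics/d0.png',im[:,:,::-1])
a=cv2.resize(im2[150:290,250:420],None,fx=4,fy=4,interpolation=cv2.INTER_CUBIC)
cv2.imwrite('pics/d1.png',a[:,:,::-1])
print((proj((.6525,-.18,.062),K2,T2)-[250,150])*4)
ax=np.r_[o['ee_pos'][:2]]
for z in (.0795,.123): print((proj((*ax,z),K2,T2)-[250,150])*4)
print(proj((.6525,-.18,.062),K,T))
im3,d3,K3,T3=snap('top','top5');print((proj((.6525,-.18,.062),K3,T3)-[260,120])*4)
cv2.imwrite('pics/d2.png',cv2.resize(im3[120:260,260:400],None,fx=4,fy=4,interpolation=cv2.INTER_CUBIC)[:,:,::-1])
E
```

```text
[ 0.65267459 -0.18012269  0.14915777] [179.5746942    0.26355526  92.708097  ] [ 0.11606906 -0.44445029 -5.19614039] 0.031311867679155725
[342.05237373 331.52135097]
[348.89045462 311.04208611]
[365.93760212 256.50030447]
[255.32422511 203.25449043]
[262.87283531 192.10514371]
```

View pics/d0.png

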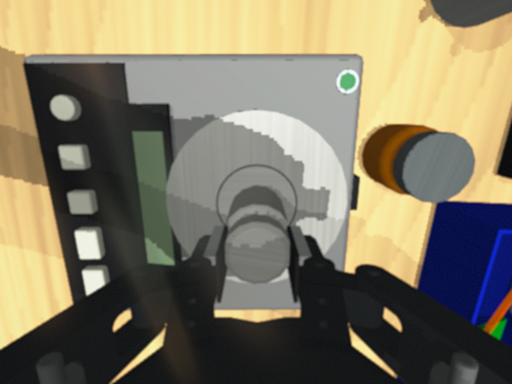

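View pics/d1.png

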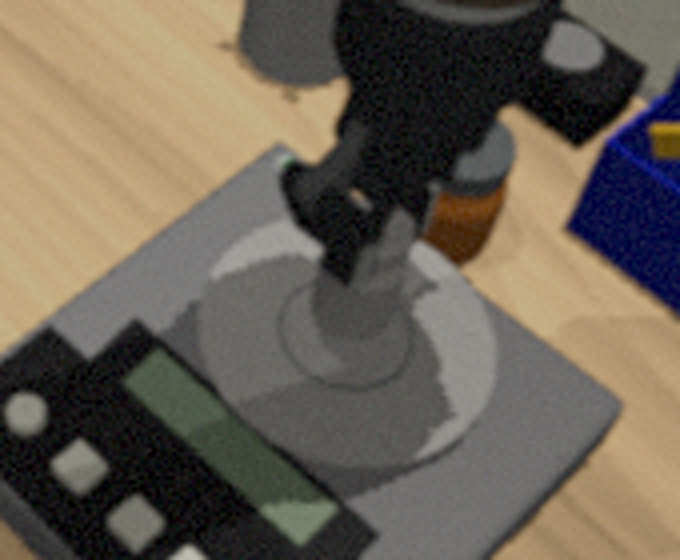

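View pics/d2.png

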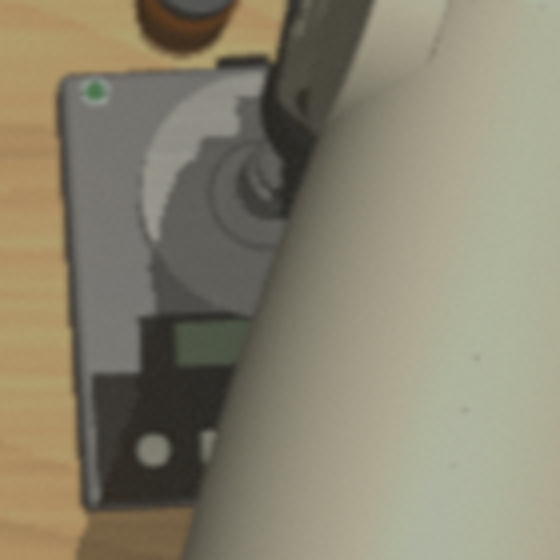

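```bash
python3 - <<'E'
from h import *
im,d,K,T=load('wrist5'); tcp=np.array([.6527,-.1801,.1492])
for dx,dy in ((0,0),(0,.003),(.003,0)):
  a=[proj(tcp+[dx,dy,-.0028+0],K,T), proj((tcp[0]+dx,tcp[1]+dy,.062),K,T)]
  print('wrist',np.round(a,1))
im2,_,K2,T2=load('side5')
for dx,dy in ((0,0),(0,.003),(.003,0)):
  print('side',np.round([(proj((tcp[0]+dx,tcp[1]+dy,z),K2,T2)-[290,190])*8 for z in (.0804,.1244,.062)],1))
cv2.imwrite('pics/d3.png',cv2.resize(im2[190:260,290:380],None,fx=8,fy=8,interpolation=cv2.INTER_CUBIC)[:,:,::-1])
c=cv2.resize(im[150:300,200:320],None,fx=4,fy=4,interpolation=cv2.INTER_CUBIC)
c=np.clip(c.astype(float)*1.6,0,255)
cv2.imwrite('pics/d4.png',c[:,:,::-1])
P=cloud(load('wrist5')[1],K,T)
m=(P[...,2]>.138)&(P[...,2]<.155);m[:215]=0;m[:,:228]=0;m[:,288:]=0;m[290:]=0
v,u=np.nonzero(m);print(u.min(),u.max(),v.min(),v.max(),P[m].mean(0),P[m].min(0),P[m].max(0))
E
```

```text
wrist [[256.3 257. ]
 [255.6 203.4]]
wrist [[256.6 251.3]
 [255.8 199.7]]
wrist [[262.5 257.2]
 [259.5 203.6]]
side [[378.5 299.8]
 [413.  189.2]
 [365.  342.9]]
side [[368.9 291.4]
 [402.9 180.6]
 [355.7 334.5]]
side [[387.3 293. ]
 [422.3 182.2]
 [373.7 336.1]]
228 287 217 283 [ 0.65295538 -0.17716274  0.14554701] [ 0.6381002  -0.19625196  0.1380048 ] [ 0.66908475 -0.16211283  0.14808555][ WARN:0@0.582] global loadsave.cpp:1063 imwrite_ Unsupported depth image for selected encoder is fallbacked to CV_8U.
```

View pics/d3.png

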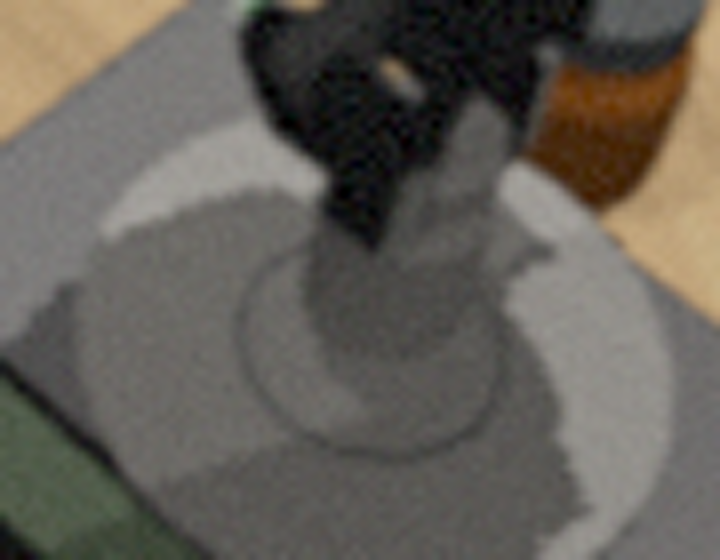

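View pics/d4.png

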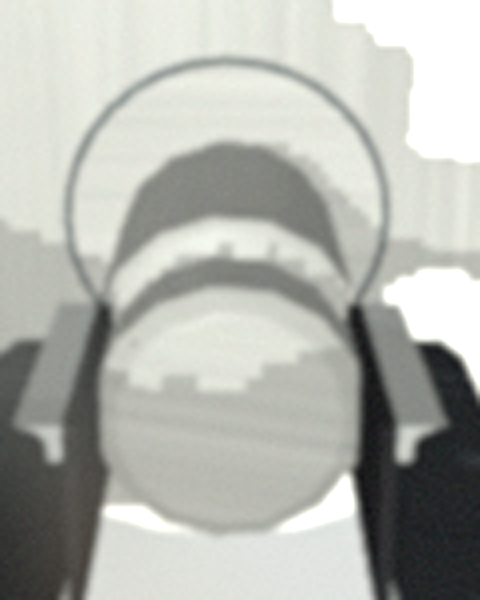

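```bash
python3 - <<'E'
from h import *
im,d,K,T=load('wrist5'); tcp=np.array([.6527,-.1801,.1492])
for dy in (-.001,0,.0015,.003):
  f=lambda o,z:((proj((tcp[0],tcp[1]+dy+o,z),K,T)-[200,150]+.5)*4-.5)[1].round(1)
  print(dy,'foot back',f(.019,.0804),'shoulder back',f(.019,.1244),'knob back',f(.017,.1464),'knob front',f(-.017,.1464))
print('ring back/centre',[((proj((.6525,-.18+o,.062),K,T)-[200,150]+.5)*4-.5)[1].round(1) for o in (.0315,0)])
E
```

```text
-0.001 foot back 148.7 shoulder back 230.0 knob back 306.3 knob front 558.8
0 foot back 143.1 shoulder back 223.0 knob back 298.4 knob front 551.9
0.0015 foot back 134.7 shoulder back 212.5 knob back 286.4 knob front 541.4
0.003 foot back 126.2 shoulder back 201.8 knob back 274.3 knob front 530.8
ring back/centre [np.float64(52.9), np.float64(214.5)]
```

The weight is nearly upright (about 1–2° of tilt) and its foot is within about 1 mm of the ring centre. Lowering it gently.

>>> servo_tool(
  steps=[
    {"x":0,"y":0,"z":-5,"yaw":0},
    {"x":0,"y":0,"z":-10,"yaw":0},
    {"x":0,"y":0,"z":-13,"yaw":0},
    {"x":0,"y":0,"z":-15,"yaw":0},
    {"x":0,"y":0,"z":-16,"yaw":0},
    {"x":0,"y":0,"z":-17,"yaw":0},
    {"x":0,"y":0,"z":-17.5,"yaw":0},
    {"x":0,"y":0,"z":-18,"yaw":0},
    {"x":0,"y":0,"z":-18.5,"yaw":0},
    {"x":0,"y":0,"z":-18.5,"yaw":0},
  ],
)

```text
time: 14.0
ee_pos: [0.6527, -0.1801, 0.1306]
tcp_rot: [179.6, 0.3, 92.7]
wrist_force: [0.2, 0.2, -4.6]
opening: 0.0314
```

>>> servo_tool(
  steps=[
    {"x":0,"y":0,"z":-0.5,"yaw":0},
    {"x":0,"y":0,"z":-1,"yaw":0},
    {"x":0,"y":0,"z":-1.5,"yaw":0},
    {"x":0,"y":0,"z":-1.5,"yaw":0},
  ],
)

```text
time: 14.5
ee_pos: [0.6527, -0.1801, 0.1294]
tcp_rot: [179.6, 0.3, 92.7]
wrist_force: [-1.0, 0.4, -1.2]
opening: 0.0319
```

>>> servo_tool(
  steps=[
    {"x":0,"y":0,"z":-0.5,"yaw":0},
    {"x":0,"y":0,"z":-1,"yaw":0},
    {"x":0,"y":0,"z":-1,"yaw":0},
  ],
)

```text
time: 14.88
ee_pos: [0.6528, -0.1802, 0.1286]
tcp_rot: [179.5, 0.3, 92.7]
wrist_force: [-1.0, 0.1, 0.0]
opening: 0.0314
```

>>> servo_tool(
  steps=[
    {"x":0,"y":0,"z":0,"yaw":0},
    {"x":0,"y":0,"z":0,"yaw":0},
    {"x":0,"y":0,"z":0,"yaw":0},
  ],
  grip=40,
  grip_force=20,
)

```text
time: 15.25
ee_pos: [0.6529, -0.1802, 0.1287]
tcp_rot: [179.5, 0.3, 92.7]
wrist_force: [-0.2, -0.7, -0.4]
opening: 0.0402
```

>>> servo_tool(
  steps=[
    {"x":0,"y":0,"z":0,"yaw":0},
    {"x":0,"y":0,"z":0,"yaw":0},
    {"x":0,"y":0,"z":0,"yaw":0},
  ],
  grip=60,
)

```text
time: 15.62
ee_pos: [0.6529, -0.1802, 0.1286]
tcp_rot: [179.5, 0.3, 92.7]
wrist_force: [-0.6, 0.6, -0.5]
opening: 0.0598
```

```bash
python3 - <<'E'
from h import *
im,d,K,T=snap('wrist','wrist6'); im2,*_=snap('side','side6');o=get_obs();print(o['ee_pos'],o['wrist_force'],o['opening'])
a=cv2.resize(im[140:300,180:340],(480,480),interpolation=cv2.INTER_CUBIC);b=cv2.resize(im2[190:260,290:340],(320,480),interpolation=cv2.INTER_CUBIC)
cv2.imwrite('pics/d5.png',np.clip(np.hstack([a,b])[:,:,::-1]*1.4,0,255).astype(np.uint8))
E
```

```text
[ 0.6528851  -0.18019559  0.12863749] [ 0.27005226 -0.53746345  0.38408869] 0.05991579775678416
```

View pics/d5.png

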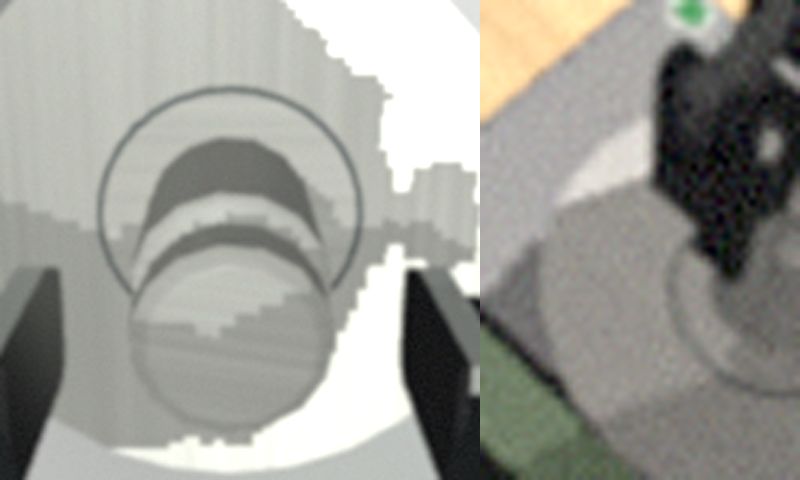

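The fingers are clear and the weight stands centred: the foot-to-ring gap is about 12.4 mm against an ideal 12.5 mm. Retreating straight up, then over to ENTER.

>>> servo_tool(
  steps=[
    {"x":0,"y":0,"z":10,"yaw":0},
    {"x":0,"y":0,"z":40,"yaw":0},
    {"x":0,"y":0,"z":80,"yaw":0},
    {"x":-10,"y":-3,"z":100,"yaw":0},
    {"x":-50,"y":-15,"z":100,"yaw":0},
    {"x":-100,"y":-30,"z":100,"yaw":0},
    {"x":-137,"y":-42.5,"z":90,"yaw":0},
    {"x":-137,"y":-42.5,"z":60,"yaw":0},
    {"x":-137,"y":-42.5,"z":20,"yaw":0},
    {"x":-137,"y":-42.5,"z":-15,"yaw":0},
    {"x":-137,"y":-42.5,"z":-28,"yaw":0},
    {"x":-137,"y":-42.5,"z":-28,"yaw":0},
  ],
)

```text
time: 17.23
ee_pos: [0.5154, -0.2226, 0.1005]
tcp_rot: [179.6, 0.3, 92.7]
wrist_force: [0.9, -0.1, 0.9]
opening: 0.06
```

>>> servo_tool(
  steps=[
    {"x":0,"y":0,"z":0,"yaw":0},
    {"x":0,"y":0,"z":0,"yaw":0},
    {"x":0,"y":0,"z":0,"yaw":0},
    {"x":0,"y":0,"z":0,"yaw":0},
  ],
  grip=0,
  grip_force=50,
)

```text
time: 17.73
ee_pos: [0.5155, -0.2227, 0.1008]
tcp_rot: [179.6, 0.3, 92.7]
wrist_force: [0.6, -0.5, -0.4]
opening: 0.0006
```

```bash
python3 - <<'E'
from h import *
im,*_=snap('side','side7');o=get_obs();print(o['ee_pos'],o['wrist_force'],o['opening'])
cv2.imwrite('pics/d6.png',cv2.resize(im[170:330,220:420],None,fx=3.7,fy=3.7,interpolation=cv2.INTER_CUBIC)[:,:,::-1])
E
```

```text
[ 0.51548228 -0.22265869  0.10069217] [ 0.78368615 -0.02052242 -0.30902   ] -0.0002984977461108838
```

View pics/d6.png

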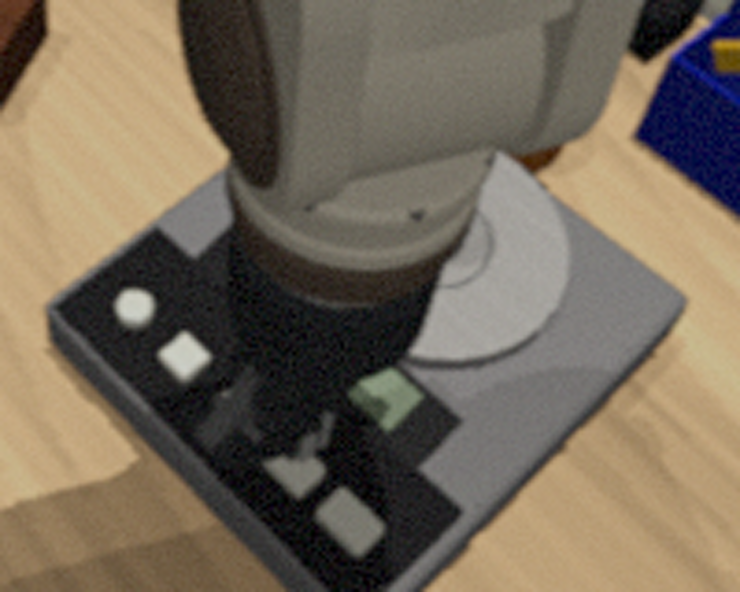

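>>> servo_tool(
  steps=[
    {"x":0,"y":0,"z":-10,"yaw":0},
    {"x":0,"y":0,"z":-18,"yaw":0},
    {"x":0,"y":0,"z":-20,"yaw":0},
    {"x":0,"y":0,"z":-22,"yaw":0},
    {"x":0,"y":0,"z":-24,"yaw":0},
    {"x":0,"y":0,"z":-25.5,"yaw":0},
    {"x":0,"y":0,"z":-26.5,"yaw":0},
    {"x":0,"y":0,"z":-27,"yaw":0},
    {"x":0,"y":0,"z":-27,"yaw":0},
  ],
)

```text
time: 18.9
ee_pos: [0.5155, -0.2227, 0.0758]
tcp_rot: [179.5, 0.3, 92.7]
wrist_force: [-7.3, 3.5, 17.5]
opening: -0.0003
```

```bash
python3 - <<'E'
from h import *
snap('wrist','wrist8');o=get_obs();print(o['ee_pos'],o['wrist_force'],o['opening'])
E
```

```text
[ 0.51551121 -0.22266724  0.07576294] [-7.12069192  3.8751965  16.79031036] 0.00010439673462961568
```

View pics/wrist8.png

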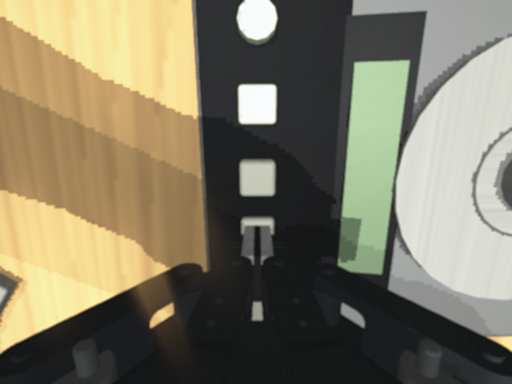

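ENTER is at its stop: 17 N, with the fingertips at (257,235) on its cap and UNITS untouched. Retreating.

>>> servo_tool(
  steps=[
    {"x":0,"y":0,"z":15,"yaw":0},
    {"x":0,"y":0,"z":50,"yaw":0},
    {"x":-20,"y":0,"z":100,"yaw":0},
    {"x":-60,"y":40,"z":150,"yaw":0},
    {"x":-100,"y":90,"z":170,"yaw":0},
    {"x":-120,"y":140,"z":170,"yaw":0},
    {"x":-130,"y":190,"z":170,"yaw":0},
    {"x":-130,"y":220,"z":170,"yaw":0},
    {"x":-130,"y":220,"z":170,"yaw":0},
    {"x":-130,"y":220,"z":170,"yaw":0},
  ],
)

```text
time: 20.2
ee_pos: [0.3857, -0.0029, 0.246]
tcp_rot: [179.5, 0.3, 92.7]
wrist_force: [-0.5, 0.3, -0.2]
opening: -0.0002
```

```bash
python3 - <<'E'
from h import *
im,*_=snap('top','top9');im2,*_=snap('side','side9');o=get_obs();print(o['time'],o['ee_pos'],o['wrist_force'])
a=cv2.resize(im[95:255,90:390],None,fx=2.6,fy=2.6,interpolation=cv2.INTER_CUBIC);cv2.imwrite('pics/e0.png',a[:,:,::-1])
a=cv2.resize(im2[120:330,110:410],None,fx=2.6,fy=2.6,interpolation=cv2.INTER_CUBIC);cv2.imwrite('pics/e1.png',a[:,:,::-1])
E
```

```text
20.3 [ 0.38566862 -0.00337471  0.24580994] [ 0.08884115 -0.12660524  0.27773068]
```

View pics/e0.png

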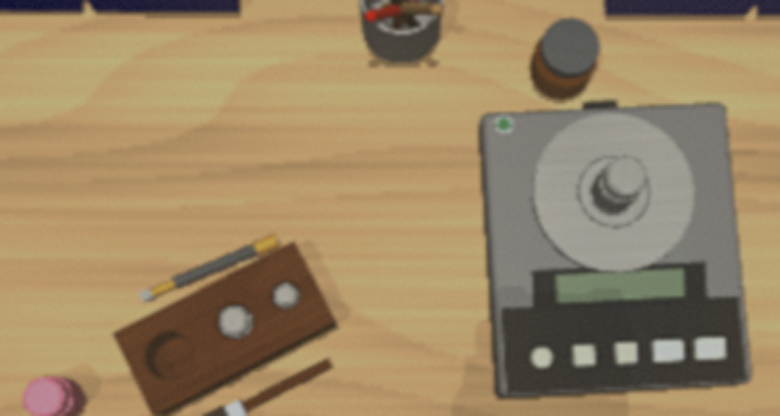

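View pics/e1.png

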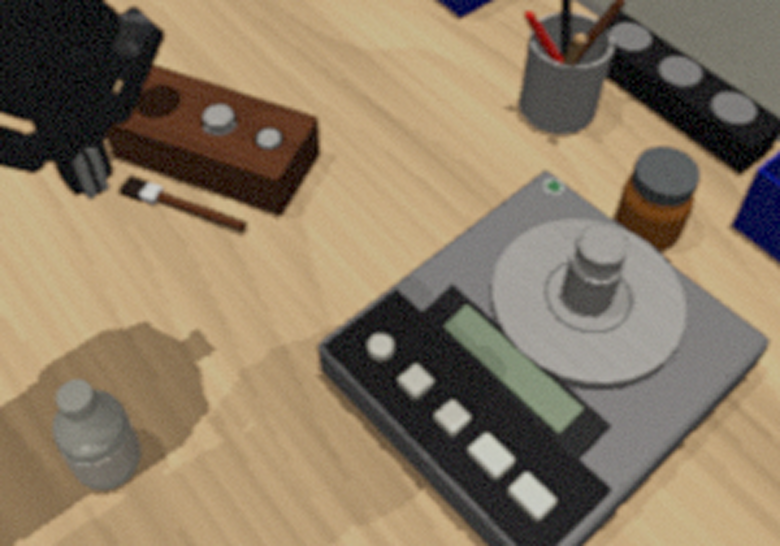

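The final views show the weight upright inside the ring at about (590,295) in the side crop. The other two weights are in the block, and the jar and keys are as before. Handing in.

```bash
python3 -c "
from workcell import job_done
print(job_done())"
```

```text
the job is handed in; nothing more can be done
None
```

The job is done and handed in at about 20 s of the 64 s allowed. I pressed ZERO, then CAL, stood the 500 g weight on the pan and released it, then pressed ENTER.

- **Keys:** each key went to its stop, with the fingertips halting at the same height while the force rose to 13 N (ZERO), 19 N (CAL) and 17 N (ENTER). The pictures taken during the CAL and ENTER presses showed the fingertips on the right cap and no neighbouring key touched. I took no picture during the ZERO press.
- **Weight:** it was taken by its knob and lifted straight out, with 4.9 N on the wrist. It was then lowered until the pan carried all of it. After release it stood upright, with the foot-to-ring gap at the back about 12.4 mm against an ideal 12.5 mm.
- **Last look:** the final top and side pictures show the weight upright inside the ring and the 200 g and 100 g weights still in the block. The jar, the pink look-alike and the keys look unchanged. The robot was clear and touching nothing.

**Disagreements between checks:**
- **Knob position:** the cameras disagreed by 2–4 mm along y when I located the knob.
- **Tilt:** while held, the weight seemed to lean 1–2°, which was no longer noticeable once it stood on the pan.
- **Closing on the knob:** the gripper rose 1 mm with 6 N upward on the wrist, and the opening read 31.7 mm on the 34 mm knob. The lift was clean all the same.

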